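# Lock the feed roller's axle with its linchpin

### The job

One of the two feed rollers still has its linchpin standing proud with the ring laid back. Push that pin fully home through the axle first, then swing its ring over the axle's end until it hangs down round the axle, and let go. Do not touch the roller that is already locked, and leave the other things on the bench where they are.

Things in the scene. Friction and masses are not known exactly. Their poses are not given: they have to be found in the camera images.
- roller: The roller unit to finish: grey base 110 x 190 x 10 mm, two blue uprights 26 mm wide and 98 high, black roller 36 in diameter, steel axle 18 in diameter, level along y at height 85. Fixed, left or right half of the bench, yaw within 0.35 rad. Origin on the bench under the roller, z up; the linchpin stands upright through the axle at x = 0, y = +100 mm, 32 mm outside the outer upright's face.
- axle_end (a point): Centre of the end face of that unit's axle, at the linchpin's end; 85 mm above the bench, 12 mm beyond the pin's axis along the body's +y. The axle sticks out 44 mm past the outer upright.
- pin (a joint): Linchpin's travel down its hole, m: 0 = 26 mm proud, 0.026 = home, red head down on the axle (hard stop). Starts at 0 to 0.008 with its tip in the hole; it cannot tilt or leave the hole. Stiff sliding fit: a steady push of 6 N (a little more when fast) moves it, and it stays where left. Steel shank 10 mm in diameter; head 20 in diameter, 11 high.
- pin_head (a point): Centre of the top face of the linchpin's red head, 8 mm above the ring's hinge line; 105 mm above the bench when the pin is home, up to 131 mm when proud.
- ring_hinge (a point): Where the ring's hinge line crosses the pin's axis; the hinge line is level, along the roller body's x (across the axle). 97 mm above the bench when the pin is home; it rises and falls with the pin.
- ring (a joint): Angle of the linchpin's ring, rad: 0 = straight up above the head, negative = leaning back over the roller (starts at or near its back stop, -1.4), 1.57 = level out beyond the axle's end, 3.14 = hanging straight down round the axle (stop). It swings freely: let go, it falls under its own weight (16 g) to the side it leans to. With the pin home it clears the axle's end.
- ring_grip (a point): Middle of the ring, 28 mm from its hinge line; its z axis points from the hinge to the ring's far end. The ring is an oval of 5 mm red-coated wire, 49 mm wide outside, reaching 60 mm from the hinge; its sides run straight and parallel from 18 to 42 mm from the hinge, wire centres 22 mm either side along the roller body's x.
- roller_done: Twin roller unit, the same shape and size, whose linchpin is already home with its ring hanging round the axle: not to be touched. Origin: as for roller. It is fixed and nothing on it moves.
- glue: Bystander: yellow glue bottle with red cap, 60 dia x 150 high mm; leave it where it is.
- water: Bystander: clear water bottle with blue cap, 64 dia x 200 high mm; leave it where it is.
- slat: Bystander: planed wooden slat lying flat, 70 x 180 x 22 mm; leave it where it is.
- driver: Bystander: orange-handled screwdriver lying down; leave it where it is.
- tape: Bystander: yellow tape-measure case, 70 x 45 x 65 high mm; leave it where it is.
- offcut: Bystander: wooden offcut, 90 x 50 x 30 high mm; leave it where it is.

How it is judged:
On the way, in this order (a step that is already met when the one before it is completed fails the run):
1. the linchpin is pushed home through the axle, the ring not yet over (value of joint pin above 0.0225 m and value of joint ring below 1.2 rad), for 0.2 s.
2. the ring hangs over the axle's end with the pin home (value of joint pin above 0.0225 m and value of joint ring above 2.7 rad), for 0.2 s.
At the end, for the whole second after the job is handed in: The linchpin is within 3.5 mm of fully home and its ring hangs down round the axle, within 25 degrees of straight down, at rest (all of step 2 and velocity of joint ring between -0.1 and 0.1 rad/s); the robot touches nothing.
It fails at once if the ring is swung over while the pin still stands proud (more than 6 mm from home) (value of joint ring above 1.8 rad and value of joint pin below 0.02 m).
It fails at once if the locked roller is touched (over 2 N) (contact force between any of the fingers, the arm and roller_done above 2 N).
It fails at once if another thing on the bench is moved more than 30 mm (distance of any of glue, water, slat, driver, tape, offcut from where it was at the start of the episode above 0.03 m).
It also fails if it takes over 56 s, if anything falls off the work surface, if the arm or the gripper's body presses on something with over 40 N, if the wrist force passes 120 N, or if a joint passes its speed limit or range.

### The arm

A 7-joint arm with a two-finger parallel gripper is mounted at the origin on the work surface. World frame = base frame: x ahead of the robot, y to its left, z up, the work surface at z = 0. Lengths are in m, angles in rad, forces in N, time in s.
With the tool pointing down it reaches from about 0.4 to 0.85 m from the base axis. Payload 10.4 kg.
Tool frame: the origin (TCP) lies midway between the tips of the shut fingers; the grasp point (between the pads) lies 19 mm behind it; z points along the fingers, y is the direction in which the jaws open and shut (so a half turn about z gives the same grasp; the last joint's range is limited). The gripper opens to 85 mm and grips with 20 to 120 N. Pads are 22 mm wide; open, the fingers measure 114 mm over their backs; the gripper's body (76 mm by 85 mm) begins 54 mm behind the grasp point. The pads swing forward as they close: fully open they stand 13 mm farther back than shut.
Start: joints at [1.294, 0.332, -0.065, 1.46, 0.022, 1.35, -0.088], TCP at [0.157, -0.605, 0.231] pointing down, gripper open.
Joint ranges: [-2.6, 2.6], [-0.5, 2.12], [-1.47, 1.34], [0.16, 2.42], [-1.27, 4.41], [0.06, 2.06], [-2.6, 2.6]. Speed limits (rad/s): [2.22, 2.22, 2.79, 2.79, 3.14, 3.14, 3.14].

### API

Orientations are given as a unit quaternion [x, y, z, w].
In Python, from workcell import manip, camera, camera_info, workorder, nets gives the robot as it stands.
- The arm moves only by the tool apply_moves, never from a script. Its argument "commands" is a list of rows, each a list of 5 numbers: the shift along the tool's x, y, z in m, then the turn about the tool's z in degrees, then the gripper command: -1 is fully open, 1 is shut, values between are in proportion. A call has 1 to 5 rows; each row shifts and turns the pose as measured when the row begins, along the tool's axes as they then stand; what a row does not reach is not made up. A row lasts 1/12 s, in which the tool goes at most 41.7 mm and 7.16 degrees, less where a joint would pass 70% of its speed; a pose out of reach is approached as far as the arm can. A call is refused whole if a number of a shift passes 0.0417 or a number of a turn 7.16, either way. A call with a gripper value outside its range is refused whole. The fingers move at their own pace and stop on an object; "squeeze" is the grip in N (left out, the last holds). Time passes only in rows, so rows that do not move let the fingers close. It gives the time, the measured TCP pose, the force and the opening at its end, in the units of the state.
- manip.get_obs(): the state, without advancing time (a new reading comes with each control period).
- camera(name): name is "scene" or "top"; returns (picture, depth): 400x640x3 uint8, red, green, blue; 400x640 float32, m along the optical axis (not along the pixel's ray), 0 where there is no reading.
- camera_info(name): a dict with "camera_matrix" (3x3 intrinsics, pixels), "xyz" and "rotation" of the camera in the world. Camera axes: x right, y down, z forward; pixel columns grow to the right and rows downward; lengths in m; the calibration is good to about 2 mm. A picture is of the moment at which its call begins. camera_info takes no time and is no camera call.
- workorder.hand_in(): hands the job in, once; it reports no verdict.
Trained networks look in the newest picture that a camera, given by its name, has taken for a name from the list of things; names that differ only in an ending like _2 or _b are one class to them, and where a whole thing is asked for, a point or a joint stands for the part that bears it (a point fixed in the world has none). Each returns a list of dicts, best first, with "conf" (0 to 1); they miss things now and then, are a little off and sometimes report something else, mostly with a low value. They report only what shows in the picture. A call takes as long as a camera call.
- nets.look_for(camera, thing): "rect" ([left, top, width, height] in pixels, round what is visible of it).
- nets.place_of(camera, thing): "xy" ([column, row] in pixels: a listed point, or the origin of a listed thing).
The state is a dict: "clock": time; "joint_pos": joint angles; "joint_velocities": joint speeds; "tau": joint torques, N m; "position": TCP position; "ee_rot": TCP orientation; "ft_force": force on the tool from outside, world axes, zero at the start; "torque": the same for the moment, N m; "grip_width": opening from 0.0 (shut) to 1.0 (fully open).
Only numpy, scipy, OpenCV 4.12 (cv2) and the standard library are available. Lean on these libraries where they do the work, as an engineer would, in place of code of your own. Each camera call takes 0.05 s, during which the arm holds its last target. There are 200 camera calls.

## Working session

There is one attempt and no reset: what is moved stays moved. The work goes in short steps, Python scripts to look and compute and a tool call to move; the robot and the scene stay as the last step left them, time stands still between calls to the robot, and variables do not carry over. Pictures are saved under pics/ and viewed, about 8 in all and at most 12, crops included, and the job is handed in when it is done.

Besides the shell and the picture viewer there is one more tool, called by a JSON object that holds its "op" and its "data". apply_moves: Moves the arm, as the interface text tells. Its arguments: {"type":"object","properties":{"commands":{"type":"array","items":{"type":"array","items":{"type":"number"}}},"squeeze":{"type":"number"}},"required":["commands"]}

```bash
mkdir -p pics
cat > h.py <<'E'
import numpy as np, cv2
from workcell import manip, camera, camera_info, workorder, nets
def snap(n,f):
    im,d=camera(n); cv2.imwrite('pics/'+f,im[:,:,::-1]); return im,d
def ray(n,u,v):
    i=camera_info(n);K=np.array(i['camera_matrix']);R=np.array(i['rotation']).reshape(3,3) if np.size(i['rotation'])==9 else None
    return np.array(i['xyz']),R@np.linalg.solve(K,[u,v,1.])
def at_z(n,u,v,z):
    o,r=ray(n,u,v);return o+r*(z-o[2])/r[2]
def at_d(n,u,v,d):
    o,r=ray(n,u,v);return o+r*d
E
python3 - <<'E'
from h import *
np.set_printoptions(precision=4,suppress=True)
o=manip.get_obs();print(o['clock'],o['position'],o['ee_rot'],o['joint_pos'])
for n in ['scene','top']:
    im,d=snap(n,n+'0.png');print(camera_info(n))
    for t in ['pin_head','ring_hinge','ring_grip','axle_end','roller','roller_done']:
        for q in nets.place_of(n,t)[:3]:
            u,v=q['xy'];dd=d[int(v),int(u)];print(n,t,q['conf'],np.array(q['xy']),at_d(n,u,v,dd) if dd>0 else None)
E
```

```text
0.0 [ 0.1568 -0.6046  0.2305] [ 0.992   0.1266 -0.0001 -0.0007] [ 1.2944  0.3329 -0.0647  1.461   0.0216  1.3499 -0.0885]
{'camera_matrix': array([[382.2667,   0.    , 319.9191],
       [  0.    , 382.2667, 199.0975],
       [  0.    ,   0.    ,   1.    ]]), 'xyz': array([1.3118, 0.3791, 1.102 ]), 'rotation': array([ 0.4815,  0.8052, -0.2941, -0.1825])}Traceback (most recent call last):
  File "<stdin>", line 8, in <module>
  File "h.py", line 11, in at_d
    o,r=ray(n,u,v);return o+r*d
        ~~~^^^^^^^
  File "h.py", line 7, in ray
    return np.array(i['xyz']),R@np.linalg.solve(K,[u,v,1.])
                              ~^~~~~~~~~~~~~~~~~~~~~~~~~~~~
ValueError: matmul: Input operand 0 does not have enough dimensions (has 0, gufunc core with signature (n?,k),(k,m?)->(n?,m?) requires 1)
```

```bash
python3 -c "
import cv2,numpy as np
a=cv2.imread('pics/scene0.png');b=cv2.imread('pics/top0.png');cv2.imwrite('pics/both.png',cv2.resize(np.vstack([a,b]),None,fx=.75,fy=.75,interpolation=cv2.INTER_AREA))"
```

```text
[ WARN:0@0.055] global loadsave.cpp:275 findDecoder imread_('pics/top0.png'): can't open/read file: check file path/integrity
Traceback (most recent call last):
ValueError: all the input arrays must have same number of dimensions, but the array at index 0 has 3 dimension(s) and the array at index 1 has 2 dimension(s)
```

Rotation is a quaternion.

```bash
python3 - <<'E'
s=open('h.py').read().splitlines()
s=["import numpy as np, cv2","from scipy.spatial.transform import Rotation as Rn"]+s[1:]
s=[("    i=camera_info(n);K=np.array(i['camera_matrix']);R=Rn.from_quat(i['rotation']).as_matrix()" if 'camera_info(n)' in l else l) for l in s]
open('h.py','w').write('\n'.join(s)+'\nnp.set_printoptions(precision=4,suppress=True)\n')
E
python3 - <<'E'
from h import *
ims=[]
for n in ['scene','top']:
    im,d=snap(n,n+'0.png');ims.append(im)
    i=camera_info(n);print(n,i['xyz'],i['rotation'])
    for t in ['pin_head','ring_hinge','ring_grip','axle_end','roller','roller_done']:
        for q in nets.place_of(n,t)[:3]:
            u,v=q['xy'];dd=d[int(v),int(u)];print(n,t,q['conf'],np.array(q['xy']),at_d(n,u,v,dd) if dd>0 else None)
cv2.imwrite('pics/both.png',cv2.resize(np.vstack(ims)[:,:,::-1],None,fx=.75,fy=.75,interpolation=cv2.INTER_AREA))
E
```

```text
scene [1.3118 0.3791 1.102 ] [ 0.4815  0.8052 -0.2941 -0.1825]
scene pin_head 0.39 [396.9 223.2] [0.5409 0.2602 0.1234]
scene ring_hinge 0.53 [398.9 226.4] [0.5537 0.2709 0.1283]
scene ring_hinge 0.41 [340.3 194.7] [0.4506 0.0192 0.0396]
scene ring_grip 0.54 [391.4 218.4] [ 0.4283  0.2191 -0.0053]
scene axle_end 0.65 [395.5 232.7] [0.5518 0.2656 0.0883]
scene roller 0.63 [371. 230.] [0.5206 0.176  0.0062]
scene roller_done 0.9 [282.1 201.9] [ 0.5608 -0.1672  0.0075]
top [ 0.2719 -0.0204  1.7141] [ 0.7079 -0.7001  0.0624 -0.0692]
top pin_head 0.32 [181.7 253.2] [ 0.3742  0.4665 -0.007 ]
top ring_hinge 0.51 [234.4 202. ] [0.5362 0.2637 0.13  ]
top ring_grip 0.41 [240.7 198.9] [0.5692 0.2647 0.0012]
top axle_end 0.95 [232.  201.6] [0.5589 0.2954 0.0018]
top roller 0.55 [270.7 214.5] [0.4995 0.1452 0.1034]
```

View pics/both.png

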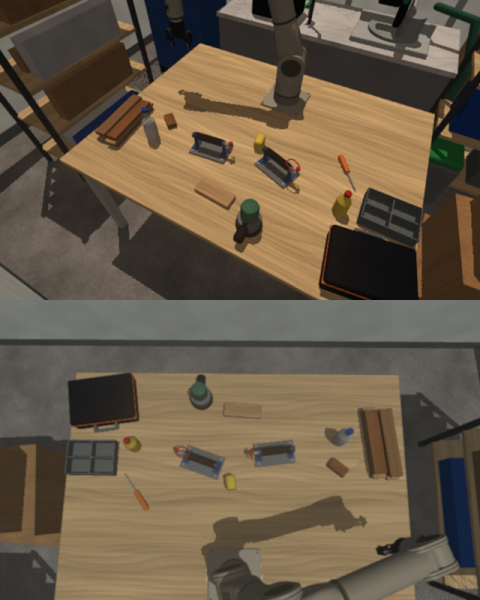

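Run:
```python
import cv2,numpy as np
a=cv2.imread('pics/scene0.png')[180:260,320:420];b=cv2.imread('pics/top0.png')[180:260,220:320]
cv2.imwrite('pics/z.png',np.hstack([cv2.resize(x,None,fx=4,fy=4,interpolation=cv2.INTER_CUBIC) for x in (a,b)]))
```

```text
(no output)
```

View pics/z.png

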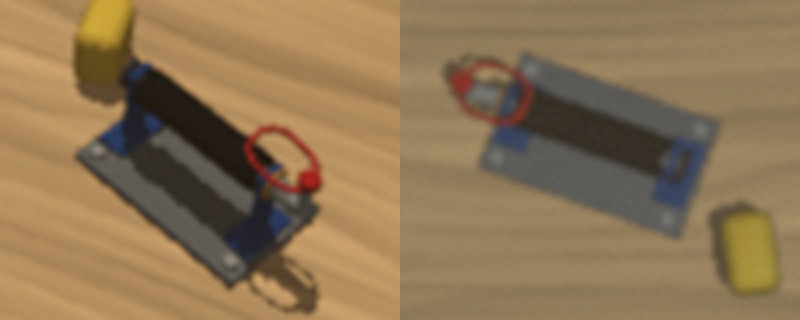

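Run:
```python
from h import *
# red/blue clusters near roller in world coordinates from both cameras
for n,(u0,u1,v0,v1) in {'scene':(320,420,180,260),'top':(220,320,180,260)}.items():
    im,d=camera(n)
    hsv=cv2.cvtColor(im,cv2.COLOR_RGB2HSV)
    i=camera_info(n)
    pts={'red':[],'up':[],'all':[]}
    for v in range(v0,v1):
        for u in range(u0,u1):
            if d[v,u]<=0: continue
            p=at_d(n,u,v,d[v,u]);h,s,w=hsv[v,u]
            if (h<8 or h>170) and s>120 and p[2]>.07: pts['red'].append((*p,u,v))
            if 100<h<130 and s>120 and p[2]>.085: pts['up'].append((*p,u,v))
    for k in ('red','up'):
        P=np.array(pts[k]); print(n,k,len(P))
        if len(P): print(P if k=='red' else P[:60:2])
```

```text
Traceback (most recent call last):
  File "h.py", line 12, in at_d
    o,r=ray(n,u,v);return o+r*d
        ~~~^^^^^^^
  File "h.py", line 7, in ray
    i=camera_info(n);K=np.array(i['camera_matrix']);R=Rn.from_quat(i['rotation']).as_matrix()
ValueError: time passes only in moves, steps and waits
```

```bash
python3 - <<'E'
s=open('h.py').read()
s=s.replace("    i=camera_info(n);K","    i=INFO[n];K")+"INFO={n:camera_info(n) for n in ('scene','top')}\n"
s+='''def cloud(n,d,u0,u1,v0,v1):
    o,_=ray(n,0,0);i=INFO[n];R=Rn.from_quat(i['rotation']).as_matrix();K=np.array(i['camera_matrix'])
    u,v=np.meshgrid(np.arange(u0,u1),np.arange(v0,v1));D=d[v0:v1,u0:u1]
    r=np.stack([u,v,np.ones_like(u)],-1)@np.linalg.inv(K).T@R.T
    return o+r*D[...,None],u,v
def tri(a,b):
    (o1,r1),(o2,r2)=ray('scene',*a),ray('top',*b);r1/=np.linalg.norm(r1);r2/=np.linalg.norm(r2)
    s=np.linalg.lstsq(np.stack([r1,-r2],1),o2-o1,rcond=None)[0]
    p,q=o1+s[0]*r1,o2+s[1]*r2;return (p+q)/2,np.linalg.norm(p-q)
'''
open('h.py','w').write(s)
E
python3 - <<'E'
from h import *
C=np.array([at_z('top',u,v,.01) for u,v in [(251.25,193),(300,210.5),(290.5,239.5),(240.5,222)]])
print('corners',C,C.mean(0));e=np.linalg.norm(np.diff(C[[0,1,2,3,0]],axis=0),axis=1);print(e)
ey=(C[0]+C[3]-C[1]-C[2]);ey/=np.linalg.norm(ey);ex=(C[0]+C[1]-C[2]-C[3]);print('ey',ey,np.arctan2(-ey[0],ey[1]),np.arctan2(ex[1],ex[0]))
print('pin',C.mean(0)+ey*.1)
print('head tri',tri((397.5,224.8),(235.2,200.3)))
for n,b in {'scene':(320,420,180,260),'top':(220,320,180,260)}.items():
    im,d=camera(n);hsv=cv2.cvtColor(im,cv2.COLOR_RGB2HSV).astype(int)
    P,u,v=cloud(n,d,*b);H=hsv[v,u]
    red=((H[...,0]<6)|(H[...,0]>172))&(H[...,1]>140)&(H[...,2]>70)
    print(n);print(np.c_[P[red],u[red],v[red]])
    g=(P[...,2]>.005)&(P[...,2]<.018)
    q=P[g][:,:2].astype(np.float32);print(len(q),cv2.minAreaRect(q))
E
```

```text
corners [[0.5894 0.2264 0.01  ]
 [0.5281 0.0514 0.01  ]
 [0.4252 0.0828 0.01  ]
 [0.4849 0.2606 0.01  ]] [0.5069 0.1553 0.01  ]
[0.1855 0.1077 0.1876 0.1099]
ey [0.3244 0.9459 0.    ] -0.33034517111557266 -0.3065601365002456
pin [0.5393 0.2499 0.01  ]
head tri (array([0.5435, 0.2634, 0.1201]), np.float64(0.0007467427615481892))
scene
[[  0.5179   0.2099   0.1255 385.     212.    ]
 [  0.517    0.213    0.1263 386.     212.    ]
 [  0.5084   0.2312   0.1225 392.     213.    ]
 [  1.3118   0.3791   1.102  382.     214.    ]
 [  0.5298   0.2075   0.1267 383.     214.    ]
 [  0.5374   0.2035   0.1275 381.     215.    ]
 [  0.536    0.2064   0.1277 382.     215.    ]
 [  0.5402   0.2048   0.1262 381.     216.    ]
 [  0.5405   0.2081   0.1286 382.     216.    ]
 [  0.5172   0.2446   0.1246 395.     216.    ]
 [  0.5444   0.2065   0.1267 381.     217.    ]
 [  0.5233   0.205    0.1019 382.     217.    ]
 [  0.5159   0.2483   0.1202 396.     217.    ]
 [  0.5496   0.2083   0.1285 381.     218.    ]
 [  0.5458   0.2106   0.1256 382.     218.    ]
 [  0.5282   0.21     0.1052 383.     218.  
[... 3660 characters left out ...]
  203.    ]
 [  0.53     0.2085   0.1304 251.     204.    ]
 [  0.5293   0.2045   0.1351 252.     204.    ]
 [  0.5269   0.2086   0.1291 251.     205.    ]
 [  0.5236   0.2118   0.1283 250.     206.    ]
 [  0.523    0.2079   0.1327 251.     206.    ]
 [  0.5204   0.2118   0.1275 250.     207.    ]
 [  0.5189   0.2072   0.1371 251.     207.    ]
 [  0.5182   0.2161   0.1202 249.     208.    ]
 [  0.5178   0.2124   0.1228 250.     208.    ]
 [  0.5146   0.2192   0.1211 248.     209.    ]
 [  0.5141   0.2153   0.1251 249.     209.    ]
 [  0.5097   0.2175   0.1314 248.     210.    ]]
1961 ((0.4974415898323059, 0.16148929297924042), (0.28211626410484314, 0.3554275929927826), 0.6167843341827393)
```

Left panel: the proud pin's head is at scene (397,225) and top (235,200), with the ring leaning back over the upright. Both views agree on the head: about (0.544, 0.262), top about 0.127, yaw about -0.325. I'll rise and turn so the jaws lie along the body's x.

{"op": "apply_moves", "data": {"commands": [[0, 0, -0.015, -7.1, 1], [0, 0, -0.015, -7.1, 1], [0, 0, -0.015, -7.1, 1], [0, 0, -0.01, -7.1, 1], [0, 0, 0, -7.1, 1]], "squeeze": 20}}

```text
clock: 1.37
position: [0.1569, -0.6042, 0.2875]
ee_rot: [0.905, 0.426, 0.0, -0.001]
ft_force: [-0.4, 0.2, -0.4]
grip_width: 0.301
```

{"op": "apply_moves", "data": {"commands": [[0, 0, 0, -7.1, 1], [0, 0, 0, -7.1, 1], [0, 0, 0, -7.1, 1], [0, 0, 0, 0, 1]]}}

```text
clock: 1.7
position: [0.157, -0.6048, 0.2891]
ee_rot: [0.808, 0.59, -0.0, -0.0]
ft_force: [-0.5, -0.5, 0.5]
grip_width: 0.003
```

{"op": "apply_moves", "data": {"commands": [[0.032, 0.0155, 0, 0, 1], [0.032, 0.0155, 0, 0, 1], [0.032, 0.0155, 0, 0, 1], [0.032, 0.0155, 0, 0, 1], [0.032, 0.0155, 0, 0, 1]]}}

```text
clock: 2.12
position: [0.2761, -0.4786, 0.287]
ee_rot: [0.819, 0.574, -0.002, -0.001]
ft_force: [1.2, -0.3, 0.1]
grip_width: 0.005
```

{"op": "apply_moves", "data": {"commands": [[0.032, 0.0155, 0, 0, 1], [0.032, 0.0155, 0, 0, 1], [0.032, 0.0155, 0, 0, 1], [0.032, 0.0155, 0, 0, 1], [0.032, 0.0155, 0, 0, 1]]}}

```text
clock: 2.53
position: [0.4092, -0.3487, 0.2873]
ee_rot: [0.826, 0.564, -0.002, 0.0]
ft_force: [1.0, -0.5, -0.1]
grip_width: -0.001
```

{"op": "apply_moves", "data": {"commands": [[0.032, 0.0155, 0, 0, 1], [0.032, 0.0155, 0, 0, 1], [0.035, 0, 0, 0, 1], [0.035, 0, 0, 0, 1], [0.035, 0, 0, 0, 1]]}}

```text
clock: 2.95
position: [0.5065, -0.1963, 0.2867]
ee_rot: [0.833, 0.554, -0.001, 0.001]
ft_force: [1.9, 0.9, 0.5]
grip_width: 0.001
```

{"op": "apply_moves", "data": {"commands": [[0.036, -0.012, 0, -1, 1], [0.036, -0.012, 0, -1, 1], [0.036, -0.012, 0, -1, 1], [0.036, -0.012, 0, -1, 1], [0.036, -0.012, 0, -1, 1]]}}

```text
clock: 3.37
position: [0.5169, 0.0017, 0.2861]
ee_rot: [0.814, 0.58, -0.001, 0.001]
ft_force: [1.4, -0.6, 0.2]
grip_width: 0.0
```

{"op": "apply_moves", "data": {"commands": [[0.036, -0.012, 0, -1, 1], [0.036, -0.012, 0, -1, 1], [0.036, -0.012, 0, -1, 1], [0.036, -0.012, 0, -1, 1], [0.03, -0.01, 0, -1, 1]]}}

```text
clock: 3.78
position: [0.5122, 0.195, 0.2868]
ee_rot: [0.794, 0.607, 0.0, 0.002]
ft_force: [0.9, -0.1, 0.5]
grip_width: 0.002
```

{"op": "apply_moves", "data": {"commands": [[0, 0, 0, 0, 1], [0, 0, 0, 0, 1]]}}

```text
clock: 3.95
position: [0.5096, 0.204, 0.287]
ee_rot: [0.793, 0.609, 0.001, 0.0]
ft_force: [0.7, -0.7, -0.6]
grip_width: 0.001
```

{"op": "apply_moves", "data": {"commands": [[0.033, 0.009, 0.03, 0, 1], [0.033, 0.009, 0.03, 0, 1], [0, 0, 0.03, 3.5, 1], [0, 0, 0.01, 0, 1], [0, 0, 0, 0, 1]]}}

```text
clock: 4.37
position: [0.5467, 0.2582, 0.1883]
ee_rot: [0.818, 0.576, 0.003, 0.002]
ft_force: [-0.2, -0.6, 0.2]
grip_width: 0.001
```

Run:
```python
from h import *
o=manip.get_obs();print(o['clock'],o['position'],o['ee_rot'])
a,d=camera('scene');b,d2=camera('top')
def proj(n,p):
    i=INFO[n];c=Rn.from_quat(i['rotation']).as_matrix().T@(np.array(p)-i['xyz']);return (np.array(i['camera_matrix'])@c/c[2])[:2]
p=o['position']
print(proj('scene',p),proj('top',p))
z=[cv2.resize(x,None,fx=5,fy=5,interpolation=cv2.INTER_CUBIC) for x in (a[190:260,350:430],b[160:230,205:285])]
cv2.imwrite('pics/z2.png',np.hstack(z)[:,:,::-1])
```

```text
4.3667 [0.5467 0.2582 0.1883] [0.8176 0.5758 0.0025 0.0022]
[399.0803 211.557 ] [233.1166 195.7333]
```

View pics/z2.png

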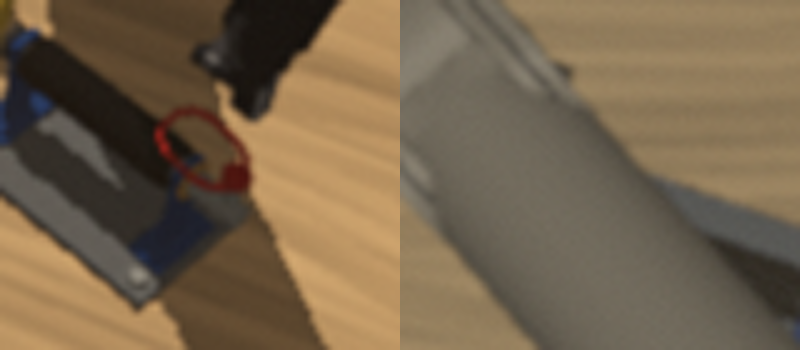

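```bash
cat >> h.py <<'E'
def proj(n,p):
    i=INFO[n];c=Rn.from_quat(i['rotation']).as_matrix().T@(np.array(p)-i['xyz']);return (np.array(i['camera_matrix'])@c/c[2])[:2]
E
python3 - <<'E'
from h import *
o=manip.get_obs();R=Rn.from_quat(o['ee_rot']).as_matrix();p=np.array(o['position']);print(R)
for q in [(0,0,0),(.011,.0145,0),(.011,-.0145,0),(-.011,.0145,0),(-.011,-.0145,0),(0,.04,-.04),(0,-.04,-.04),(0,.04,-.08),(0,-.04,-.08)]:
    print(q,(proj('scene',p+R@q)-[350,190])*5)
print('head', (proj('scene',[.5437,.2627,.125])-[350,190])*5)
a,d=camera('scene');P,u,v=cloud('scene',d,385,406,194,216)
hs=a[v,u].max(-1)<70
w=P[hs&(P[...,2]>.15)]; T=(w-p)@R
s=np.c_[T,u[hs&(P[...,2]>.15)],v[hs&(P[...,2]>.15)]];print(s[T[:,2]>-.05][::4])
E
```

```text
[[ 0.3372  0.9414  0.0096]
 [ 0.9414 -0.3372 -0.0002]
 [ 0.003   0.0091 -1.    ]]
(0, 0, 0) [245.1578 105.9091]
(0.011, 0.0145, 0) [243.6898 128.7613]
(0.011, -0.0145, 0) [274.3071 104.1508]
(-0.011, 0.0145, 0) [215.9449 107.6713]
(-0.011, -0.0145, 0) [246.5965  83.5123]
(0, 0.04, -0.04) [212.7917  97.9253]
(0, -0.04, -0.04) [299.1967  30.2029]
(0, 0.04, -0.08) [223.9233  53.454 ]
(0, -0.04, -0.08) [312.2869 -14.6626]
head [236.9849 169.1059]
[[  0.0107  -0.0022  -0.0463 405.     203.    ]
 [  0.0088   0.0144  -0.0485 401.     205.    ]
 [  0.0128   0.0145  -0.0477 402.     206.    ]
 [  0.0116   0.0106  -0.0389 402.     207.    ]
 [  0.0068   0.0118  -0.0309 400.     208.    ]
 [ -0.0007   0.0142  -0.0213 397.     209.    ]
 [  0.0087   0.0078  -0.0246 401.     209.    ]
 [  0.0009   0.0157  -0.0193 397.     210.    ]
 [  0.0089   0.0065  -0.019  401.     210.    ]
 [  0.0075   0.0142  -0.0193 399.     211.    ]
 [  0.0073   0.0123  -0.0129 399.     212.    ]]
```

{"op": "apply_moves", "data": {"commands": [[0.003, -0.004, 0.02, 0, 1], [0, 0, 0.02, 0, 1], [0, 0, 0.01, 0, 1], [0, 0, 0, 0, 1], [0, 0, 0, 0, 1]]}}

```text
clock: 4.93
position: [0.5511, 0.2605, 0.1515]
ee_rot: [0.819, 0.574, 0.012, 0.006]
ft_force: [0.6, 0.8, 0.4]
grip_width: 0.005
```

{"op": "apply_moves", "data": {"commands": [[0, 0, 0.005, 0, 1], [0, 0, 0.005, 0, 1], [0, 0, 0.005, 0, 1], [0, 0, 0.005, 0, 1]]}}

```text
clock: 5.27
position: [0.5542, 0.2608, 0.1354]
ee_rot: [0.819, 0.573, 0.015, 0.007]
ft_force: [-0.2, 0.5, -0.3]
grip_width: -0.002
```

Run:
```python
from h import *
o=manip.get_obs();print(o['joint_pos'],Rn.from_quat(o['ee_rot']).as_matrix(),o['position'])
```

```text
[ 0.104   0.4712 -0.8034  1.6111  0.3775  1.185  -1.1294] [[ 0.3428  0.9388  0.0334]
 [ 0.9393 -0.3431  0.0051]
 [ 0.0162  0.0296 -0.9994]] [0.5542 0.2608 0.1354]
```

{"op": "apply_moves", "data": {"commands": [[-0.001, -0.0105, 0, 0, 1], [0, 0, 0, 0, 1], [0, 0, 0, 0, 1]]}}

```text
clock: 5.52
position: [0.5423, 0.2636, 0.1336]
ee_rot: [0.819, 0.573, 0.014, 0.007]
ft_force: [-0.3, -0.1, 0.4]
grip_width: -0.003
```

{"op": "apply_moves", "data": {"commands": [[0, 0, 0, 0, 1], [0, 0, 0, 0, 1], [0, 0, 0, 0, 1], [0, 0, 0, 0, 1]]}}

```text
clock: 5.85
position: [0.5421, 0.2641, 0.1342]
ee_rot: [0.819, 0.573, 0.015, 0.007]
ft_force: [0.4, 0.8, -0.4]
grip_width: 0.003
```

{"op": "apply_moves", "data": {"commands": [[0, -0.0005, 0.006, 0, 1], [0, -0.001, 0.006, 0, 1], [0, -0.001, 0.006, 0, 1], [0, 0, 0, 0, 1]]}}

```text
clock: 6.18
position: [0.5422, 0.2647, 0.1159]
ee_rot: [0.819, 0.573, 0.016, 0.008]
ft_force: [0.8, 0.3, -0.4]
grip_width: 0.001
```

{"op": "apply_moves", "data": {"commands": [[0, -0.0005, 0.006, 0, 1], [0, -0.001, 0.006, 0, 1], [0, 0, 0, 0, 1]]}}

```text
clock: 6.43
position: [0.5425, 0.2649, 0.1053]
ee_rot: [0.82, 0.572, 0.017, 0.009]
ft_force: [-2.4, -1.2, 5.8]
grip_width: 0.001
```

{"op": "apply_moves", "data": {"commands": [[0, 0, 0.005, 0, 1]]}}

```text
clock: 6.52
position: [0.543, 0.2651, 0.1043]
ee_rot: [0.82, 0.572, 0.017, 0.01]
ft_force: [-33.2, -21.5, 87.3]
grip_width: -0.003
```

{"op": "apply_moves", "data": {"commands": [[0, 0, 0.005, 0, 1], [0, 0, 0.004, 0, 1]]}}

```text
clock: 6.68
position: [0.5427, 0.2651, 0.1048]
ee_rot: [0.82, 0.572, 0.016, 0.013]
ft_force: [-16.9, -10.5, 36.6]
grip_width: 0.002
```

{"op": "apply_moves", "data": {"commands": [[0, 0, -0.015, 0, 1], [0, 0, -0.02, 0, 1], [0, 0, -0.02, 0, 1], [-0.027, 0, 0, 0, -1], [0, 0, 0, 0, -1]]}}

```text
clock: 7.1
position: [0.529, 0.2405, 0.1622]
ee_rot: [0.819, 0.573, 0.015, 0.013]
ft_force: [0.3, -0.5, -0.0]
grip_width: 0.272
```

{"op": "apply_moves", "data": {"commands": [[0, 0, 0, 0, -1], [0, 0, 0, 0, -1], [0, 0, 0, 0, -1], [0, 0, 0, 0, -1], [0, 0, 0, 0, -1]]}}

```text
clock: 7.52
position: [0.5284, 0.2407, 0.1608]
ee_rot: [0.819, 0.573, 0.014, 0.013]
ft_force: [-0.2, -0.8, 0.6]
grip_width: 0.972
```

Run:
```python
from h import *
o=manip.get_obs();print(o['joint_pos'],Rn.from_quat(o['ee_rot']).as_matrix(),o['position'],o['grip_width'],o['ft_force'])
a,d=camera('scene')
print(proj('scene',o['position']))
P,u,v=cloud('scene',d,375,415,205,240);H=cv2.cvtColor(a,cv2.COLOR_RGB2HSV)[v,u].astype(int)
red=((H[...,0]<6)|(H[...,0]>172))&(H[...,1]>140)&(H[...,2]>60)&(P[...,2]<.2)&(P[...,2]>.085)
Q=P[red];by=np.array([.32,.947,0]);bx=np.array([.947,-.32,0]);h=np.array([.5437,.2627,.097])
L=np.c_[(Q-h)@bx,(Q-h)@by,Q[:,2]-.097,u[red],v[red]];print(L[::2])
cv2.imwrite('pics/z3.png',cv2.resize(a[170:270,340:440],None,fx=5,fy=5,interpolation=cv2.INTER_CUBIC)[:,:,::-1])
```

```text
[ 0.1624  0.3762 -0.8314  1.6691  0.3241  1.2011 -1.095 ] [[ 0.3426  0.9387  0.0386]
 [ 0.9395 -0.3426 -0.0048]
 [ 0.0087  0.0379 -0.9992]] [0.5284 0.2407 0.1608] 0.971880115973727 [-0.175  -0.8158  0.6018]
[394.4192 210.9585]
[[ -0.0031  -0.0597   0.0098 383.     216.    ]
 [  0.0032  -0.0587   0.0108 382.     217.    ]
 [  0.0077  -0.0589   0.0091 381.     218.    ]
 [ -0.0011  -0.0568   0.0035 383.     218.    ]
 [  0.0116  -0.0558   0.0102 381.     219.    ]
 [ -0.0222  -0.0315   0.0034 393.     219.    ]
 [  0.0147  -0.053    0.0102 381.     220.    ]
 [  0.0208  -0.0523   0.011  380.     221.    ]
 [  0.0095  -0.0517   0.0015 382.     221.    ]
 [  0.0112  -0.0498  -0.0007 382.     222.    ]
 [  0.0133  -0.0478  -0.0023 382.     223.    ]
 [  0.0239  -0.0443   0.0054 381.     224.    ]
 [  0.0116  -0.0443  -0.0059 383.     224.    ]
 [  0.0242  -0.036    0.0083 383.     225.    ]
 [  0.0139  -0.0348   0.0002 385.     225.    ]
 [  0.0244  -0.0314   0.0076 384.     226.    ]
 [ -0.0055  -0.0091   0.0022 395.     226.    ]
 [ -0.011   -0.005    0.0013 397.     226.    ]
 [  0.022
[... 203 characters left out ...]
  0.0062 386.     228.    ]
 [  0.0015  -0.0035   0.0033 395.     228.    ]
 [  0.0008   0.003    0.0091 397.     228.    ]
 [  0.0256  -0.0176   0.0062 387.     229.    ]
 [  0.0097  -0.0018   0.0073 394.     229.    ]
 [  0.0067   0.0035   0.0098 396.     229.    ]
 [  0.0001   0.007    0.0071 398.     229.    ]
 [  0.0257  -0.0096   0.009  389.     230.    ]
 [  0.0115  -0.0103  -0.0051 391.     230.    ]
 [  0.0112  -0.       0.005  394.     230.    ]
 [  0.0058   0.004    0.004  396.     230.    ]
 [  0.001    0.0084   0.0039 398.     230.    ]
 [  0.0194  -0.0051   0.002  391.     231.    ]
 [  0.0149  -0.0006   0.0024 393.     231.    ]
 [  0.0066   0.0054   0.0006 396.     231.    ]]
```

View pics/z3.png

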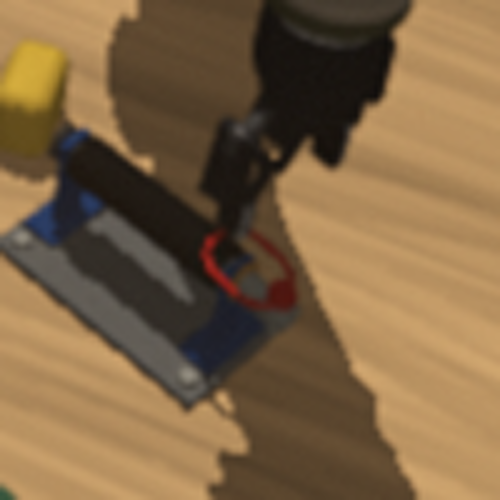

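{"op": "apply_moves", "data": {"commands": [[-0.001, 0.001, 0.02, 0, -1], [0, 0, 0.02, 0, -1], [0, 0, 0.01, 0, -1], [0, 0, 0, 0, -1]]}}

```text
clock: 7.9
position: [0.5313, 0.2407, 0.1093]
ee_rot: [0.819, 0.574, 0.015, 0.013]
ft_force: [-0.2, 0.4, 1.2]
grip_width: 1.0
```

{"op": "apply_moves", "data": {"commands": [[-0.002, 0.005, 0.012, 0, -1], [0, 0, 0.012, 0, -1], [0, 0, 0, 0, -1], [0, 0, 0, 0, -1]]}}

```text
clock: 8.23
position: [0.5373, 0.2372, 0.0842]
ee_rot: [0.819, 0.574, 0.015, 0.013]
ft_force: [0.4, -0.2, 0.8]
grip_width: 1.005
```

{"op": "apply_moves", "data": {"commands": [[0, 0, 0, 0, -0.1], [0, 0, 0, 0, -0.1], [0, 0, 0, 0, -0.1], [0, 0, 0, 0, -0.1], [0, 0, 0, 0, -0.1]], "squeeze": 20}}

```text
clock: 8.65
position: [0.5367, 0.2378, 0.0858]
ee_rot: [0.819, 0.574, 0.015, 0.013]
ft_force: [1.4, -0.8, -0.8]
grip_width: 0.562
```

{"op": "apply_moves", "data": {"commands": [[0, 0, 0, 0, -0.1], [0, 0, 0, 0, -0.1], [0, 0, 0, 0, -0.1]]}}

```text
clock: 8.9
position: [0.5367, 0.2378, 0.086]
ee_rot: [0.819, 0.574, 0.016, 0.013]
ft_force: [-0.3, -0.7, -3.0]
grip_width: 0.561
```

{"op": "apply_moves", "data": {"commands": [[0.0015, 0.0003, -0.0053, 0, -0.1], [0.0025, 0.0003, -0.005, 0, -0.1], [0.0035, 0.0002, -0.0044, 0, -0.1], [0.0043, 0.0002, -0.0036, 0, -0.1]]}}

```text
clock: 9.23
position: [0.5396, 0.2471, 0.1037]
ee_rot: [0.819, 0.574, 0.013, 0.013]
ft_force: [-0.8, -2.3, -5.1]
grip_width: 0.559
```

{"op": "apply_moves", "data": {"commands": [[0.0065, 0.0002, -0.003, 0, -0.1], [0.0053, 0, -0.0014, 0, -0.1], [0.0056, 0, -0.0005, 0, -0.1], [0.0056, 0, 0.0006, 0, -0.1]]}}

```text
clock: 9.57
position: [0.5477, 0.2694, 0.1103]
ee_rot: [0.819, 0.573, 0.011, 0.014]
ft_force: [0.6, -0.6, 0.3]
grip_width: 0.554
```

{"op": "apply_moves", "data": {"commands": [[0.0053, 0, 0.0022, 0, -0.1], [0.0053, 0, 0.0027, 0, -0.1], [0.0045, 0, 0.0036, 0, -0.1], [0, 0, 0, 0, -0.1]]}}

```text
clock: 9.9
position: [0.5559, 0.2893, 0.1035]
ee_rot: [0.819, 0.574, 0.015, 0.013]
ft_force: [-0.4, -0.1, 0.2]
grip_width: 0.55
```

Run:
```python
from h import *
a,d=camera('scene')
cv2.imwrite('pics/z4.png',cv2.resize(a[180:260,355:435],None,fx=6,fy=6,interpolation=cv2.INTER_CUBIC)[:,:,::-1])
```

```text
(no output)
```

View pics/z4.png

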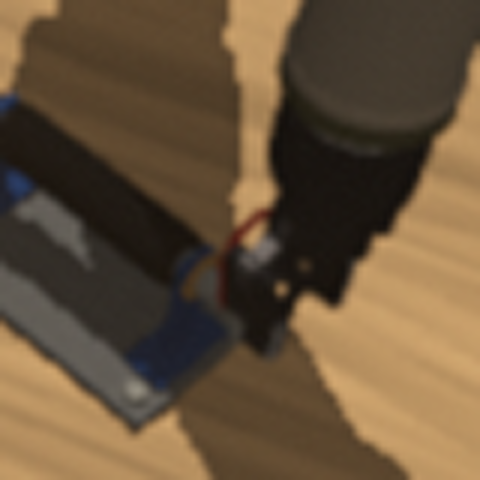

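Run:
```python
from h import *
by=np.array([.32,.947,0]);bx=np.array([.947,-.32,0]);h=np.array([.5445,.2635,.097])
for t in (-.6,-.3,0,.3,.6,.9,1.5):
    r=by*np.sin(t)+np.array([0,0,1])*np.cos(t)
    print(t,*[((proj('scene',h+bx*x+r*s)-[355,180])*6).round() for x,s in ((0,0),(.022,.02),(.022,.042),(0,.0575),(-.022,.042),(-.022,.02))])
```

```text
-0.6 [247. 296.] [209. 288.] [196. 253.] [214. 207.] [249. 209.] [261. 243.]
-0.3 [247. 296.] [218. 291.] [214. 260.] [239. 215.] [267. 215.] [270. 246.]
0 [247. 296.] [226. 296.] [233. 271.] [265. 231.] [286. 226.] [279. 251.]
0.3 [247. 296.] [235. 304.] [251. 288.] [289. 253.] [304. 242.] [287. 259.]
0.6 [247. 296.] [242. 313.] [266. 307.] [310. 279.] [319. 261.] [294. 267.]
0.9 [247. 296.] [247. 322.] [277. 327.] [325. 307.] [329. 281.] [299. 277.]
1.5 [247. 296.] [250. 339.] [283. 363.] [333. 356.] [335. 316.] [302. 294.]
```

Run:
```python
from h import *
for k in range(4):
    a,d=camera('scene')
    c=a[180:260,355:435];H=cv2.cvtColor(c,cv2.COLOR_RGB2HSV).astype(int)
    m=((H[...,0]<8)|(H[...,0]>170))&(H[...,1]>110)&(H[...,2]>50);v,u=np.nonzero(m);print(len(u),(u*6).min(),(u*6).max(),(v*6).min(),(v*6).max())
print(sorted(zip((u*6).tolist(),(v*6).tolist())))
print(manip.get_obs()['clock'])
cv2.imwrite('pics/z5.png',cv2.resize(c,None,fx=6,fy=6,interpolation=cv2.INTER_CUBIC)[:,:,::-1])
```

```text
7 216 264 210 294
5 228 264 210 240
3 234 240 228 240
4 234 258 216 240
[(234, 234), (234, 240), (240, 228), (258, 216)]
10.15
```

Run:
```python
from h import *
by=np.array([.32,.947,0]);bx=np.array([.947,-.32,0]);h=np.array([.5445,.2635,.097])
o=manip.get_obs();R=Rn.from_quat(o['ee_rot']).as_matrix();p=np.array(o['position']);print(p,o['ft_force'],o['grip_width'])
for n in ('scene',):
  acc=[];A=[]
  for k in range(6):
    a,d=camera(n);A.append(a.astype(float));acc.append(np.where(d>0,d,np.nan))
  d=np.nanmedian(acc,0);a=np.mean(A,0).astype(np.uint8)
  P,u,v=cloud(n,d,388,404,212,236);c=a[v,u].astype(int)
  m=(c[...,0]>1.5*c[...,2])&(c[...,0]>1.8*c[...,1])&(c[...,0]>35)
  Q=P[m]-h;print(np.c_[Q@bx,Q@by,Q[:,2],u[m],v[m],c[m]])
  print(proj(n,h+[0,0,.008]))
cv2.imwrite('pics/z6.png',cv2.convertScaleAbs(cv2.resize(a[200:250,370:420],None,fx=11,fy=11,interpolation=cv2.INTER_CUBIC)[:,:,::-1],alpha=2))
```

```text
[0.556  0.2876 0.1041] [ 0.5933 -0.1836 -0.3664] 0.5542815695808991
[[ -0.0078  -0.0109   0.058  398.     215.     107.      58.      38.    ]
 [  0.0376   0.0161   0.1226 399.     215.      67.      35.      25.    ]
 [ -0.0017  -0.0101   0.0589 397.     216.     111.      58.      39.    ]
 [ -0.0056  -0.0088   0.0567 398.     216.      88.      45.      31.    ]
 [  0.0034  -0.0099   0.0586 396.     217.     110.      57.      38.    ]
 [  0.0101  -0.0122   0.0572 394.     218.      93.      49.      33.    ]
 [  0.0091  -0.0093   0.059  395.     218.     106.      51.      34.    ]
 [  0.0134  -0.0095   0.0574 394.     219.      82.      35.      25.    ]]
[396.5228 227.8048]
```

View pics/z6.png

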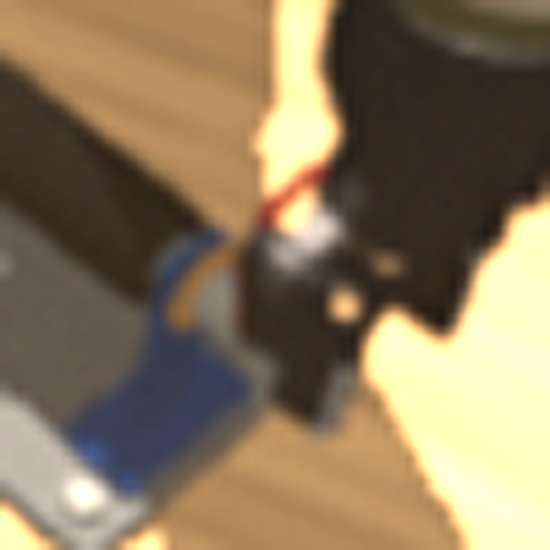

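{"op": "apply_moves", "data": {"commands": [[0, 0, 0, 0, 0.2], [0, 0, 0, 0, 0.2], [0, 0, 0, 0, 0.2], [0, 0, 0, 0, 0.2]]}}

```text
clock: 10.78
position: [0.5559, 0.2875, 0.1042]
ee_rot: [0.819, 0.573, 0.015, 0.014]
ft_force: [0.3, 0.8, 0.2]
grip_width: 0.398
```

```bash
cat >> h.py <<'E'
def ring(N=5):
    by=np.array([.32,.947,0]);bx=np.array([.947,-.32,0]);h=np.array([.5445,.2635,.097])
    F=[camera('scene') for _ in range(N)]
    d=np.nanmedian([np.where(f[1]>0,f[1],np.nan) for f in F],0);a=np.mean([f[0].astype(float) for f in F],0).astype(np.uint8)
    P,u,v=cloud('scene',d,375,412,205,246);c=a[v,u].astype(int)
    m=(c[...,0]>1.5*c[...,2])&(c[...,0]>1.8*c[...,1])&(c[...,0]>35)
    Q=P[m]-h;L=np.c_[Q@bx,Q@by,Q[:,2]]*1000
    print(np.c_[L,u[m],v[m]].round(0)[np.linalg.norm(L,axis=1)<75])
    p=np.array(manip.get_obs()['position'])-h;print('tcp body mm',np.array([p@bx,p@by,p[2]])*1000)
    return a
E
python3 -c "
from h import *
a=ring()"
```

```text
[[ -8. -11.  58. 398. 215.]
 [ -2. -10.  59. 397. 216.]
 [ -5.  -8.  58. 398. 216.]
 [  3. -10.  58. 396. 217.]
 [ 11. -12.  58. 394. 218.]
 [  9. -10.  58. 395. 218.]
 [ 13. -10.  57. 394. 219.]
 [ 17. -10.  55. 393. 220.]
 [ 14.  -8.  54. 394. 220.]
 [ 25.  -4.  21. 391. 229.]
 [ 22.  -2.  14. 392. 230.]]
tcp body mm [ 3.1661 26.4173  7.1963]
```

{"op": "apply_moves", "data": {"commands": [[0.02, -0.002, 0, 0, 0.3], [0, 0, -0.03, 0, 0.3], [0, 0, -0.03, 0, 0.3], [0, 0.001, -0.03, 0, 0.3], [0, 0, 0, 0, 0.3]]}}

```text
clock: 11.45
position: [0.5571, 0.3071, 0.1948]
ee_rot: [0.819, 0.574, 0.012, 0.013]
ft_force: [0.9, 1.2, 0.5]
grip_width: 0.351
```

{"op": "apply_moves", "data": {"commands": [[-0.03, 0, 0, 0, 0.3], [-0.03, 0, 0, 0, 0.3], [-0.025, 0, 0, 0, 0.3], [0, 0, 0, 0, 0.3]]}}

```text
clock: 11.78
position: [0.5271, 0.2276, 0.1954]
ee_rot: [0.818, 0.575, 0.014, 0.012]
ft_force: [0.8, -0.5, 0.1]
grip_width: 0.347
```

```bash
python3 -c "
from h import *
a=ring()
o=manip.get_obs();print(o['position'],o['grip_width'],Rn.from_quat(o['ee_rot']).as_matrix())
cv2.imwrite('pics/z7.png',cv2.resize(a[180:260,355:435],None,fx=6,fy=6,interpolation=cv2.INTER_CUBIC)[:,:,::-1])"
```

```text
[[ -7. -10.  60. 398. 215.]
 [-12. -10.  56. 399. 215.]
 [-15.  -8.  54. 400. 215.]
 [  2. -11.  61. 396. 216.]
 [ -2. -10.  59. 397. 216.]
 [ -5.  -9.  57. 398. 216.]
 [  5. -12.  57. 395. 217.]
 [  3. -10.  58. 396. 217.]
 [ -1.  -9.  56. 397. 217.]
 [ 11. -12.  59. 394. 218.]
 [  8. -10.  57. 395. 218.]
 [ 13. -10.  56. 394. 219.]
 [-20.  -7.  31. 400. 219.]
 [ 17. -10.  55. 393. 220.]
 [ 15.  -8.  55. 394. 220.]
 [-18.  -5.  29. 400. 220.]
 [ 20. -11.  52. 392. 221.]
 [ 18.  -9.  52. 393. 221.]
 [-19.  -4.  23. 400. 221.]
 [ 22.  -9.  50. 392. 222.]
 [ 20.  -7.  50. 393. 222.]
 [-18.  -3.  20. 400. 222.]
 [ 24. -10.  45. 391. 223.]
 [ 23.  -8.  47. 392. 223.]
 [-18.  -2.  16. 400. 223.]
 [ 25.  -9.  42. 391. 224.]
 [ 23.  -7.  43. 392. 224.]
 [-17.  -4.  10. 399. 224.]
 [-18.  -1.  11. 400. 224.]
 [ 23.  -6.  39. 392. 225.]
 [-14.  -5.   6. 398. 225.]
 [-15.  -2.   8. 399. 225.]
 [ 24.  -5.  35. 392. 226.]
 [ -4.  -9.   5. 395. 226.]
 [ -4.  -6.   8. 396. 226.]
 [-11.  -2.   5. 398. 226.]
 [-13.   0.   6. 399. 226.]
 [ 23.  -4.  30. 392. 227.]
 [  6. -10.   8. 393. 227.]
 [  3.  
[... 325 characters left out ...]
.]
 [  6. -11.  -4. 392. 229.]
 [ 10.  -6.   5. 393. 229.]
 [  9.  -3.   7. 394. 229.]
 [  7.  -1.   7. 395. 229.]
 [  4.   2.   7. 396. 229.]
 [  1.   3.   6. 397. 229.]
 [  0.   6.   8. 398. 229.]
 [ 22.  -2.  14. 392. 230.]
 [ 10.  -5.   0. 393. 230.]
 [ 10.  -2.   4. 394. 230.]
 [  9.   2.   6. 395. 230.]
 [  7.   4.   7. 396. 230.]
 [  5.   6.   7. 397. 230.]
 [  2.   8.   6. 398. 230.]
 [ 17.  -0.   6. 393. 231.]
 [ 10.  -0.  -0. 394. 231.]
 [ 10.   3.   3. 395. 231.]
 [  8.   5.   3. 396. 231.]
 [  5.   7.   3. 397. 231.]]
tcp body mm [ -6.7132 -34.2023  98.6141]
[0.5272 0.2332 0.1956] 0.3514526204922075 [[ 0.3332  0.9422  0.0364]
 [ 0.9428 -0.3334  0.0003]
 [ 0.0124  0.0342 -0.9993]]
```

View pics/z7.png

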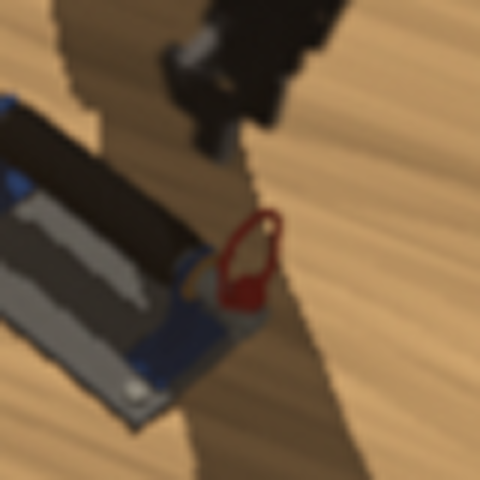

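{"op": "apply_moves", "data": {"commands": [[-0.008, 0.004, 0, 0, 0.3], [0, 0, 0.025, 0, 0.3], [0, 0, 0.025, 0, 0.3], [0, 0, 0.014, 0, 0.3], [0, 0, 0, 0, 0.3]]}}

```text
clock: 12.45
position: [0.532, 0.2272, 0.1302]
ee_rot: [0.815, 0.58, 0.017, 0.009]
ft_force: [-0.6, -1.2, -0.2]
grip_width: 0.352
```

```bash
python3 -c "
from h import *
a=ring()" | tail -1
```

```text
tcp body mm [  1.0496 -36.8046  37.3354]
```

{"op": "apply_moves", "data": {"commands": [[0.012, 0, 0, 0, 0.3], [0.012, 0, 0, 0, 0.3], [0.012, 0, 0, 0, 0.3], [0.012, 0, 0, 0, 0.3], [0, 0, 0, 0, 0.3]]}}

```text
clock: 13.12
position: [0.5527, 0.2765, 0.1404]
ee_rot: [0.815, 0.578, 0.023, 0.012]
ft_force: [-0.4, -0.2, -0.6]
grip_width: 0.351
```

{"op": "apply_moves", "data": {"commands": [[0, 0, 0, 0, 0.3], [0, 0, 0, 0, 0.3], [0, 0, 0, 0, 0.3], [0, 0, 0, 0, 0.3]]}}

```text
clock: 13.45
position: [0.553, 0.2769, 0.1417]
ee_rot: [0.815, 0.579, 0.023, 0.012]
ft_force: [0.2, -0.1, -0.5]
grip_width: 0.352
```

```bash
python3 -c "
from h import *
a=ring()
cv2.imwrite('pics/z8.png',cv2.resize(a[180:260,355:435],None,fx=6,fy=6,interpolation=cv2.INTER_CUBIC)[:,:,::-1])"
```

```text
[[ 31.   9.  56. 395. 226.]
 [  3.  -8.   8. 394. 227.]
 [  1.  -6.   7. 395. 227.]
 [ 32.  14.  56. 396. 227.]
 [  6.  -5.   7. 394. 228.]
 [  4.  -3.   7. 395. 228.]
 [  3.  -0.   9. 396. 228.]
 [ 33.  18.  56. 397. 228.]
 [ 32.  22.  58. 398. 228.]
 [  9.  -3.   7. 394. 229.]
 [  7.  -1.   7. 395. 229.]
 [  4.   1.   7. 396. 229.]
 [  2.   4.   7. 397. 229.]
 [ 31.  22.  53. 398. 229.]
 [ 11.  -1.   5. 394. 230.]
 [  8.   1.   4. 395. 230.]
 [  8.   4.   7. 396. 230.]
 [  6.   7.   8. 397. 230.]
 [  3.   9.   7. 398. 230.]
 [ 12.   0.   2. 394. 231.]
 [ 11.   4.   5. 395. 231.]
 [  8.   5.   3. 396. 231.]
 [  5.   7.   2. 397. 231.]
 [ 16.  -0.  -0. 393. 232.]
 [ 15.   3.   2. 394. 232.]
 [ 18.   2.  -1. 393. 233.]
 [ 17.   5.   1. 394. 233.]
 [ 21.   5.  -1. 393. 234.]
 [ 19.   7.  -0. 394. 234.]
 [ 21.   9.  -2. 394. 235.]
 [ 10.   7. -16. 395. 235.]
 [ 23.  11.  -4. 394. 236.]
 [  4.   5. -29. 395. 236.]
 [ 24.  16.  -3. 395. 237.]
 [ -9.  45. -34. 407. 242.]
 [ -2.  52. -19. 408. 242.]
 [  1.  47. -27. 406. 243.]
 [ -3.  49. -30. 407. 243.]
 [  8.  48. -25. 405. 244.]
 [  2.  49. -29. 406. 244.]]
tcp body mm [ 3.664  15.5332 44.481 ]
```

View pics/z8.png

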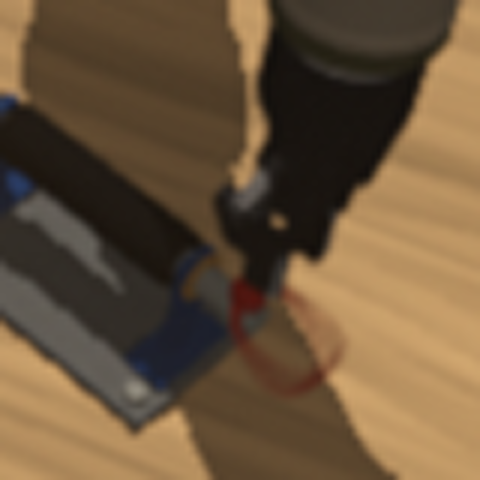

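The ring has gone over and is falling past level; the frames are blurred by the motion. I'll lift the hand clear and check.

{"op": "apply_moves", "data": {"commands": [[0, 0, -0.025, 0, 0.3], [0, 0, -0.03, 0, 0.3], [0, 0, -0.03, 0, 0.3], [0, 0, -0.03, 0, 0.3], [0, 0, 0, 0, 0.3]]}}

```text
clock: 14.12
position: [0.5454, 0.2746, 0.2585]
ee_rot: [0.815, 0.579, 0.02, 0.011]
ft_force: [-0.0, 0.3, 0.6]
grip_width: 0.35
```

{"op": "apply_moves", "data": {"commands": [[0, 0, 0, 0, 0.3], [0, 0, 0, 0, 0.3], [0, 0, 0, 0, 0.3], [0, 0, 0, 0, 0.3], [0, 0, 0, 0, 0.3]]}}

```text
clock: 14.53
position: [0.5454, 0.274, 0.2575]
ee_rot: [0.815, 0.579, 0.02, 0.011]
ft_force: [-0.3, -0.4, 0.1]
grip_width: 0.351
```

```bash
python3 -c "
from h import *
a=ring()
cv2.imwrite('pics/z9.png',cv2.resize(a[180:260,355:435],None,fx=6,fy=6,interpolation=cv2.INTER_CUBIC)[:,:,::-1])"
```

```text
[[ -3.  -8.   7. 395. 226.]
 [ -4.  -6.   9. 396. 226.]
 [  3.  -8.   8. 394. 227.]
 [  1.  -6.   7. 395. 227.]
 [ -1.  -3.   8. 396. 227.]
 [ -5.  -1.   7. 397. 227.]
 [ -7.   1.   7. 398. 227.]
 [  7.  -5.   8. 394. 228.]
 [  4.  -3.   7. 395. 228.]
 [  1.  -1.   6. 396. 228.]
 [ -0.   2.   8. 397. 228.]
 [ -3.   3.   7. 398. 228.]
 [-13.   2.  -4. 399. 228.]
 [  9.  -3.   7. 394. 229.]
 [  7.  -0.   8. 395. 229.]
 [  4.   1.   7. 396. 229.]
 [  3.   4.   8. 397. 229.]
 [  0.   6.   8. 398. 229.]
 [-16.   1. -12. 399. 229.]
 [-17.   4. -11. 400. 229.]
 [ 11.  -1.   5. 394. 230.]
 [  9.   2.   6. 395. 230.]
 [  7.   4.   6. 396. 230.]
 [  4.   6.   5. 397. 230.]
 [  2.   8.   6. 398. 230.]
 [-18.   5. -16. 400. 230.]
 [ 14.  -2.   2. 393. 231.]
 [ 12.   0.   2. 394. 231.]
 [  9.   2.   1. 395. 231.]
 [  9.   6.   5. 396. 231.]
 [  6.   7.   3. 397. 231.]
 [-19.   6. -22. 400. 231.]
 [ 15.  -0.  -1. 393. 232.]
 [  8.  -1.  -8. 394. 232.]
 [-20.   6. -28. 400. 232.]
 [ 18.  -1.  -4. 392. 233.]
 [ 17.   2.  -3. 393. 233.]
 [-17.   9. -28. 400. 233.]
 [ 21.   1.  -4. 392. 234.]
 [  7.  
[... 173 characters left out ...]
13. 391. 236.]
 [ 23.   4. -11. 392. 236.]
 [-17.  12. -43. 400. 236.]
 [ 25.   2. -17. 391. 237.]
 [ 24.   5. -15. 392. 237.]
 [-14.  14. -43. 400. 237.]
 [ 26.   4. -19. 391. 238.]
 [ 23.   6. -20. 392. 238.]
 [-14.  12. -50. 399. 238.]
 [-14.  15. -48. 400. 238.]
 [ 24.   7. -24. 392. 239.]
 [-11.  14. -51. 399. 239.]
 [ 25.   9. -27. 392. 240.]
 [ -7.  14. -54. 398. 240.]
 [ -9.  16. -53. 399. 240.]
 [ 24.   9. -33. 392. 241.]
 [ -2.  14. -54. 397. 241.]
 [ -6.  15. -57. 398. 241.]
 [ 25.  11. -37. 392. 242.]
 [  3.  14. -55. 396. 242.]
 [  2.  17. -53. 397. 242.]
 [ 20.  13. -45. 393. 243.]
 [ 15.  14. -50. 394. 243.]
 [ 12.  15. -51. 395. 243.]]
tcp body mm [ -2.4667  10.5523 161.1198]
```

View pics/z9.png

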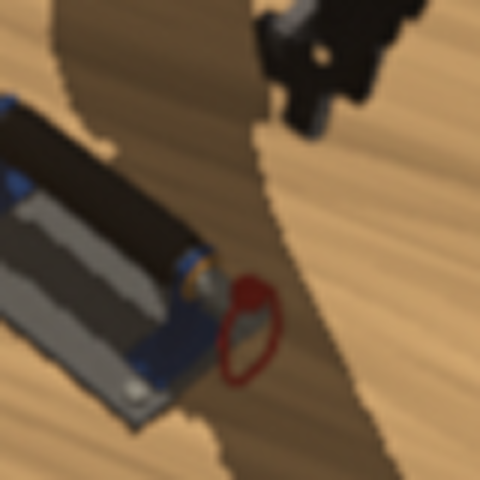

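{"op": "apply_moves", "data": {"commands": [[0, 0, 0, 0, 0.3], [0, 0, 0, 0, 0.3], [0, 0, 0, 0, 0.3], [0, 0, 0, 0, 0.3], [0, 0, 0, 0, 0.3]]}}

```text
clock: 15.2
position: [0.5455, 0.2743, 0.2579]
ee_rot: [0.815, 0.579, 0.021, 0.011]
ft_force: [0.0, 0.0, 0.6]
grip_width: 0.347
```

{"op": "apply_moves", "data": {"commands": [[0, 0, 0, 0, 0.3], [0, 0, 0, 0, 0.3], [0, 0, 0, 0, 0.3], [0, 0, 0, 0, 0.3], [0, 0, 0, 0, 0.3]]}}

```text
clock: 15.62
position: [0.5456, 0.2743, 0.2581]
ee_rot: [0.815, 0.579, 0.021, 0.011]
ft_force: [0.2, 0.3, -0.3]
grip_width: 0.352
```

```bash
python3 -c "
from h import *
a=ring()"|tail -16
```

```text
[-17.  13. -52. 400. 238.]
 [ 22.   6. -27. 392. 239.]
 [ -8.  12. -50. 398. 239.]
 [-12.  14. -52. 399. 239.]
 [ 24.   8. -29. 392. 240.]
 [ -7.  13. -54. 398. 240.]
 [ 24.   9. -34. 392. 241.]
 [ -1.  14. -53. 397. 241.]
 [ -5.  15. -56. 398. 241.]
 [ 24.  10. -38. 392. 242.]
 [  5.  14. -53. 396. 242.]
 [ -0.  15. -57. 397. 242.]
 [ 20.  12. -46. 393. 243.]
 [ 14.  13. -51. 394. 243.]
 [ 10.  14. -54. 395. 243.]]
tcp body mm [ -2.4698  10.5924 161.0077]
```

The ring rests about 0.26 rad short of straight down, inside the limit but not by much. I'll nudge it further from outside, with the fingers straddling the axle's end.

{"op": "apply_moves", "data": {"commands": [[0.03, -0.003, 0, 0, 0.3], [0.03, 0, 0, 0, 0.3], [0, 0, 0.04, 0, 0.3], [0, 0, 0.04, 0, 0.3], [0, 0, 0, 0, 0.3]]}}

```text
clock: 16.28
position: [0.5698, 0.3346, 0.1799]
ee_rot: [0.816, 0.577, 0.024, 0.012]
ft_force: [-0.3, -1.4, -0.6]
grip_width: 0.349
```

```bash
cat >> h.py <<'E'
def tcp():
    by=np.array([.32,.947,0]);bx=np.array([.947,-.32,0]);h=np.array([.5445,.2635,.097])
    o=manip.get_obs();R=Rn.from_quat(o['ee_rot']).as_matrix();p=np.array(o['position'])-h;print('tcp body mm',np.array([p@bx,p@by,p[2]])*1000);print(np.array([bx,by,[0,0,1]])@R)
E
python3 -c "
from h import *
tcp()"
```

```text
tcp body mm [ 1.22   75.3873 82.8582]
[[ 0.0141  0.9984  0.0475]
 [ 0.9992 -0.0153  0.0241]
 [ 0.0249  0.0472 -0.9986]]
```

{"op": "apply_moves", "data": {"commands": [[0, -0.002, 0.032, 0, 0.3], [0, -0.002, 0.032, 0, 0.3], [0, -0.002, 0.032, 0, 0.3], [0, -0.002, 0.022, 0, 0.3], [0, 0, 0, 0, 0.3]]}}

```text
clock: 16.7
position: [0.571, 0.3388, 0.0649]
ee_rot: [0.817, 0.576, 0.026, 0.013]
ft_force: [0.5, -1.3, -0.9]
grip_width: 0.35
```

```bash
python3 -c "
from h import *
tcp()"
```

```text
tcp body mm [  0.9985  79.7963 -32.1062]
[[ 0.0158  0.9982  0.0509]
 [ 0.9991 -0.0172  0.027 ]
 [ 0.0279  0.0505 -0.9983]]
```

{"op": "apply_moves", "data": {"commands": [[-0.02, 0, 0.001, 0, 0.3], [-0.015, 0, 0.001, 0, 0.3], [-0.008, 0, 0.001, 0, 0.3], [-0.006, 0, 0, 0, 0.3], [0, 0, 0, 0, 0.3]]}}

```text
clock: 17.12
position: [0.5573, 0.2928, 0.07]
ee_rot: [0.817, 0.576, 0.029, 0.013]
ft_force: [-0.2, 0.7, -0.0]
grip_width: 0.35
```

```bash
python3 -c "
from h import *
tcp()"
```

```text
tcp body mm [  2.799   31.8104 -27.0385]
[[ 0.0165  0.9979  0.0554]
 [ 0.999  -0.0183  0.0312]
 [ 0.0322  0.0549 -0.998 ]]
```

Now slowly to y ≈ 17, with a little down.

{"op": "apply_moves", "data": {"commands": [[-0.004, -0.001, 0.003, 0, 0.3], [-0.004, 0, 0.002, 0, 0.3], [-0.004, 0, 0.002, 0, 0.3], [0, 0, 0, 0, 0.3]]}}

```text
clock: 17.45
position: [0.5542, 0.2829, 0.0654]
ee_rot: [0.817, 0.576, 0.031, 0.013]
ft_force: [0.4, -0.6, 0.0]
grip_width: 0.348
```

```bash
python3 -c "
from h import *
a=ring(3);tcp()"|tail -12
```

```text
[ 30.  15. -16. 393. 240.]
 [ 24.  10. -33. 392. 241.]
 [ 30.  16. -20. 393. 241.]
 [ 25.  11. -36. 392. 242.]
 [ 19.  12. -47. 393. 243.]
 [ 13.  13. -53. 394. 243.]
 [ 32.  26. -19. 395. 243.]]
tcp body mm [  2.7453  22.4155 -31.2559]
tcp body mm [  2.7453  22.4155 -31.2559]
[[ 0.0155  0.9978  0.0587]
 [ 0.9988 -0.0176  0.0356]
 [ 0.0366  0.0581 -0.9976]]
```

{"op": "apply_moves", "data": {"commands": [[-0.003, 0, 0.001, 0, 0.3], [-0.003, 0, 0.001, 0, 0.3], [-0.002, 0, 0.001, 0, 0.3], [0, 0, 0, 0, 0.3]]}}

```text
clock: 17.93
position: [0.5513, 0.2767, 0.0619]
ee_rot: [0.816, 0.576, 0.032, 0.013]
ft_force: [-0.4, 0.4, -0.0]
grip_width: 0.353
```

```bash
python3 -c "
from h import *
a=ring(3);tcp()"|tail -12
```

```text
[ 32.   8. -16. 391. 239.]
 [ 24.   1. -37. 390. 240.]
 [ 31.   8. -22. 391. 240.]
 [ 24.   2. -42. 390. 241.]
 [ 32.  13. -21. 392. 241.]
 [ 18.   4. -51. 391. 242.]
 [ 15.   5. -53. 392. 242.]]
tcp body mm [  2.2234  15.1638 -34.7354]
tcp body mm [  2.2234  15.1638 -34.7354]
[[ 0.0142  0.9978  0.0582]
 [ 0.9988 -0.0163  0.0366]
 [ 0.0375  0.0576 -0.9976]]h.py:29: RuntimeWarning: All-NaN slice encountered
  d=np.nanmedian([np.where(f[1]>0,f[1],np.nan) for f in F],0);a=np.mean([f[0].astype(float) for f in F],0).astype(np.uint8)
```

The ring bottom is now at y ≈ 4, about 3.06 rad. I'll back straight out and up.

{"op": "apply_moves", "data": {"commands": [[0.01, 0, 0, 0, 0.3], [0.03, 0, 0, 0, 0.3], [0.03, 0, 0, 0, 0.3], [0, 0, -0.04, 0, 0.3], [0, 0, -0.04, 0, 0.3]]}}

```text
clock: 18.5
position: [0.5674, 0.343, 0.1341]
ee_rot: [0.817, 0.576, 0.022, 0.011]
ft_force: [1.0, 0.6, 0.9]
grip_width: 0.349
```

{"op": "apply_moves", "data": {"commands": [[0, 0, -0.04, 0, 0.3], [0, 0, -0.04, 0, 0.3], [0, 0, 0, 0, 0.3], [0, 0, 0, 0, 0.3], [0, 0, 0, 0, 0.3]]}}

```text
clock: 18.92
position: [0.5637, 0.3509, 0.2259]
ee_rot: [0.816, 0.578, 0.028, 0.009]
ft_force: [0.2, 0.3, -0.2]
grip_width: 0.347
```

{"op": "apply_moves", "data": {"commands": [[0, 0, 0, 0, 0.3], [0, 0, 0, 0, 0.3], [0, 0, 0, 0, 0.3], [0, 0, 0, 0, 0.3], [0, 0, 0, 0, 0.3]]}}

```text
clock: 19.33
position: [0.5627, 0.3505, 0.2211]
ee_rot: [0.816, 0.578, 0.025, 0.008]
ft_force: [-0.7, -0.2, 1.0]
grip_width: 0.347
```

```bash
python3 -c "
from h import *
a=ring();tcp()
cv2.imwrite('pics/z10.png',cv2.resize(a[180:260,355:435],None,fx=6,fy=6,interpolation=cv2.INTER_CUBIC)[:,:,::-1])"|tail -45
```

```text
[  8.   4.   8. 396. 230.]
 [  6.   7.   9. 397. 230.]
 [  2.   8.   6. 398. 230.]
 [-18.   1. -20. 399. 230.]
 [ 14.  -2.   1. 393. 231.]
 [ 11.   0.   1. 394. 231.]
 [ 10.   3.   3. 395. 231.]
 [  8.   5.   3. 396. 231.]
 [  4.   7.   2. 397. 231.]
 [ 16.  -3.  -3. 392. 232.]
 [ 15.  -0.  -1. 393. 232.]
 [  8.  -1.  -8. 394. 232.]
 [ 19.  -1.  -4. 392. 233.]
 [ 15.   1.  -5. 393. 233.]
 [ 22.  -2.  -7. 391. 234.]
 [ 19.   0.  -8. 392. 234.]
 [-20.   5. -41. 399. 234.]
 [ 22.  -1. -12. 391. 235.]
 [-17.   3. -46. 398. 235.]
 [ 24.  -2. -17. 390. 236.]
 [ 24.   1. -14. 391. 236.]
 [-15.   2. -50. 397. 236.]
 [-16.   5. -49. 398. 236.]
 [ 26.  -1. -19. 390. 237.]
 [ 24.   2. -18. 391. 237.]
 [-10.   2. -52. 396. 237.]
 [-12.   4. -51. 397. 237.]
 [ 27.   1. -22. 390. 238.]
 [ 24.   3. -24. 391. 238.]
 [ -7.   4. -52. 396. 238.]
 [ 26.   1. -29. 390. 239.]
 [ -6.   3. -58. 395. 239.]
 [ -7.   5. -57. 396. 239.]
 [ 25.   2. -34. 390. 240.]
 [  1.   3. -57. 394. 240.]
 [ 24.   2. -40. 390. 241.]
 [ 10.   2. -55. 392. 241.]
 [  7.   4. -55. 393. 241.]
 [ 19.   4. -50. 391. 242.]
 [ 12.   4. -57. 392. 242.]]
tcp body mm [-10.4863  88.4769 124.9332]
tcp body mm [-10.4863  88.4769 124.9332]
[[ 0.0114  0.9986  0.0431]
 [ 0.999  -0.0128  0.0313]
 [ 0.0318  0.0428 -0.9986]]
```

View pics/z10.png

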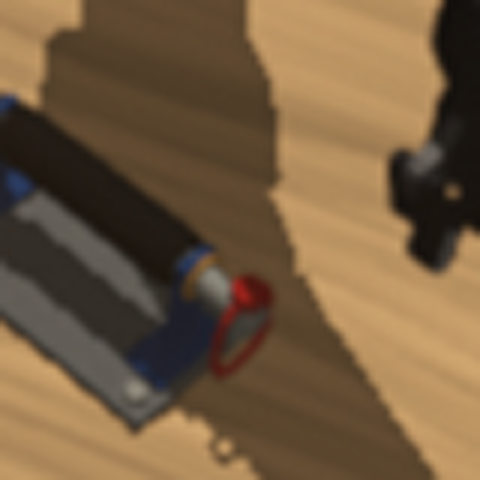

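The picture shows the head seated on the axle at crop (248,293) and the ring hanging round the axle's end, its bottom at (220,370). The hand is clear, so I'll hand in.

```bash
python3 -c "
from workcell import workorder
print(workorder.hand_in())"
```

```text
the job is handed in; nothing more can be done
None
```

I pushed the proud linchpin home to its hard stop, swung its ring over the axle's end, and handed the job in at about 19.6 s of the 56 s. The hand-in gives no verdict.

- **Pin:** it stopped hard at a tool height of about 104–105 mm, with 87 N on the wrist against the 120 N limit. At the end the head's top measured within about 1–2 mm of home in the depth image.
- **Ring, first try:** my first grasp slipped and left the ring standing just short of upright. I then pushed it over from behind.
- **Ring, finish:** it came to rest about 0.26 rad short of straight down, inside the limit but close to it, so I nudged it from outside. The last check put it at about 3.07 rad, hanging round the axle.
- **Ring moves freely?** The task says the ring swings freely, but it stayed where left both near upright and near the bottom, so its hinge has some friction.
- **Clearance:** the last picture shows the hand clear of everything. The arm passed the locked roller and the other items with the fingers about 0.29 m above the bench. I did not measure the other items again at the end.

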